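Seasonings from the cook's rack to the guests' caddy

ROBOT

A 7-joint arm with a two-finger parallel gripper is mounted at the origin on the work surface; the furniture and walls round the work are solid. World frame = base frame: x ahead of the robot, y to its left, z up, the work surface at z = 0. Lengths are in m, angles in rad, forces in N, time in s.
With the tool pointing down it reaches from about 0.4 to 0.85 m from the base axis. Payload 4.5 kg.
Tool frame: the origin (TCP) lies on the centre line of the jaws, within the pads' length; the fingertips stand arm.tip_reach ahead of it and the grasp point (between the pads) lies 6 mm ahead of it (arm.tip_reach is the distance from the TCP to the fingertips, in m); z points along the fingers, y is the line along which they close (so a half turn about z gives the same grasp; the last joint's range is limited). The gripper opens to 85 mm and grips with 20 to 120 N. Pads are 22 mm wide; open, the fingers measure 114 mm over their backs; the gripper's body (76 mm by 85 mm) begins 54 mm behind the grasp point. The pads swing forward as they close: fully open they stand 13 mm farther back than shut.
Start: joints at [0.034, 0.689, -0.195, 1.565, 0.157, 0.902, -0.215], TCP at [0.625, 0, 0.256] pointing down, gripper open.
Joint ranges: [-3.01, 3.01], [-0.46, 2.08], [-1.47, 1.51], [0.13, 2.56], [-1, 4.14], [0.04, 2.09], [-2.66, 2.66]. Speed limits (rad/s): [2.57, 2.57, 3.14, 3.14, 3.14, 3.14, 3.14].

INTERFACE

Orientations are given as a rotation vector (axis times angle).
In Python, from bench import arm gives the robot as it stands. The module is installed in compiled form; this text tells all that it offers. Calls block until the motion is done:
- arm.reach(position, orientation): joint-space move of the TCP to a pose.
- arm.move_l(position, velocity=0.15, frame=None, until_force=None): straight line of the TCP; frame=None keeps the orientation; velocity is the mean speed in m/s. With until_force (N) it stops when the force on the tool has changed by that much, and returns True; else False.
- arm.movej(angles): joint-space move.
- arm.set_gripper(opening): finger opening in m; the grip force is fixed at half the most; returns when the fingers have stopped.
- arm.dwell(seconds).
- arm.ik(position, orientation): joint angles nearest the present ones, or None.
- arm.camera(name): name is "scene" or "side" or "wrist"; returns the picture (420x560x3 uint8, blue, green, red); there is no depth.
- arm.camera_params(name): a dict with "mtx" (3x3 intrinsics, pixels), "rvec" (rotation vector, rad) and "tvec" (3), from world to camera coordinates, as OpenCV has them; the wrist camera has in their place "hand_eye" (4x4, takes a point from camera to tool coordinates, whose origin is the TCP and whose axes are the flange's). Camera axes: x right, y down, z forward; pixel columns grow to the right and rows downward; lengths in m; the calibration is good to about 2 mm. A picture is of the moment at which its call begins: read the wrist's pose just before it. camera_params takes no time and is no camera call.
A pose or a line that the arm cannot do raises arm.PlanningError and nothing moves.
- arm.close_job(): hands the job in; it is judged then, once.
Readings, each from a call of its own:
- arm.current_time(): time.
- arm.current_joints(): joint angles.
- arm.current_joint_velocities(): joint speeds.
- arm.current_joint_torque(): joint torques, N m.
- arm.current_ee_pos(): TCP position.
- arm.current_eef_rot(): TCP orientation.
- arm.current_contact_force(): force on the tool from outside, world axes, zero at the start.
- arm.current_wrist_torque(): the same for the moment, N m.
- arm.current_gripper_width(): finger opening in m.
- arm.current_grasp_force(): force on a finger pad.
Only numpy, scipy, OpenCV 4.12 (cv2) and the standard library are available. Lean on these libraries where they do the work, as an engineer would, in place of code of your own. Each camera call takes 0.05 s, during which the arm holds its last target. There are 200 camera calls.

TASK

Dinner is ready: move the four seasonings from the brown oak rack to the white serving caddy, one to a well, each standing upright on the bottom of its well. The oak rack faces you and the caddy faces the guests across the worktop, and the guests must see the same row from left to right as you now see in the oak rack, so from your side it ends up in reverse order. Keep them upright, set them down without dropping them, and let go of them all.

Things in the scene. Friction and masses are not known exactly. Their poses are not given: they have to be found in the camera images.
- oak_rack: Fixed brown wooden block 114x330x28 mm, four round wells 70 mm wide, 22 deep. Origin: underside centre, on the worktop; x to its back, +y left seen from its front, z up. Wells at x -4, y -117, -39, 39, 117 mm; things stand at z 8 (6 floor, 2 cork). Front faces the robot within 15 deg; back edge has an upstand to z 44, its inner face 53 mm behind the row.
- serving_caddy: Fixed block of the same shape, sizes, wells and axes as the oak rack, white with dark grey ends and upstand, its wells empty and lined with cork (things stand at z 8 mm). It stands beside the oak rack, on the other half, turned about: its upstand (back) is towards the robot, its front and -x axis face the guests on the far side, within 15 deg. Origin: underside centre, on the worktop.
- salt_shaker: Salt shaker of clear glass filled white, with a grey domed top. 44 mm wide, 90 mm high; the body keeps 40 to 44 mm up to 66 mm, a good grasp is from above at 60 mm over its underside. Origin: centre of its underside; z up, round, so its yaw is of no account. Its mass is about 100 g.
- pepper_mill: Turned brown wooden pepper mill with a round head and small metal knob. 58 mm wide at the body, 150 mm high with the knob; the head is 50 mm wide from 109 to 139 mm over the underside and does not turn on the body. A good grasp is on the head from above, at 128 mm. Origin: centre of its underside; z up, round, so its yaw is of no account. Its mass is about 180 g.
- spice_jar: Glass spice jar with a green label and a green screw cap. 46 mm wide, 106 mm high; the cap is 45 mm wide from 85 to 105 mm. A good grasp is from above at 85 mm over its underside. Origin: centre of its underside; z up, round, so its yaw is of no account. Its mass is about 110 g.
- dropper_bottle: Small amber-brown dropper bottle with a pale label and a black rubber dropper on top. Body 33 mm wide up to about 65 mm, 102 mm high with the dropper (12 mm wide above 77 mm). A good grasp is on the body from above at 56 mm over its underside. Origin: centre of its underside; z up, round, so its yaw is of no account. Its mass is about 70 g.
- cork_salt_shaker: Cork disc, 69 mm wide and 2 mm thick, fixed on the floor of the oak rack's well in which the salt shaker starts; it shows round the thing's foot and stays there, so it marks that thing's starting place. Origin: centre of its underside. z up.
- cork_pepper_mill: Cork disc, 69 mm wide and 2 mm thick, fixed on the floor of the oak rack's well in which the pepper mill starts; it shows round the thing's foot and stays there, so it marks that thing's starting place. Origin: centre of its underside. z up.
- cork_spice_jar: Cork disc, 69 mm wide and 2 mm thick, fixed on the floor of the oak rack's well in which the green-capped spice jar starts; it shows round the thing's foot and stays there, so it marks that thing's starting place. Origin: centre of its underside. z up.
- cork_dropper_bottle: Cork disc, 69 mm wide and 2 mm thick, fixed on the floor of the oak rack's well in which the dropper bottle starts; it shows round the thing's foot and stays there, so it marks that thing's starting place. Origin: centre of its underside. z up.
Not all that is in view belongs to the job. Leave any yellow look-alike of the dropper_bottle alone.

How it is judged:
At the end, for the whole second after the job is handed in: Each of the four stands in its own caddy well: within 20 mm of the well centre along and across the row, underside 4 to 13 mm over the worktop, tilt under 0.12 rad, at rest, out of the fingers. Their order along the caddy's y is that of their cork discs (starting places) along the oak rack's y (x of salt_shaker in the frame of serving_caddy between -0.024 and 0.016 m and z of salt_shaker in the frame of serving_caddy between 0.004 and 0.013 m and angle between each of salt_shaker, pepper_mill, spice_jar, dropper_bottle's own z axis and vertical below 0.12 rad and linear speed of each of salt_shaker, pepper_mill, spice_jar, dropper_bottle below 0.03 m/s and angular speed of each of salt_shaker, pepper_mill, spice_jar, dropper_bottle below 0.3 rad/s and contact force between the fingers and salt_shaker below 0.1 N and ((y of cork_salt_shaker in the frame of oak_rack between -0.137 and -0.097 m and y of salt_shaker in the frame of serving_caddy between -0.137 and -0.097 m) or (y of cork_salt_shaker in the frame of oak_rack between -0.059 and -0.019 m and y of salt_shaker in the frame of serving_caddy between -0.059 and -0.019 m) or (y of cork_salt_shaker in the frame of oak_rack between 0.019 and 0.059 m and y of salt_shaker in the frame of serving_caddy between 0.019 and 0.059 m) or (y of cork_salt_shaker in the frame of oak_rack between 0.097 and 0.137 m and y of salt_shaker in the frame of serving_caddy between 0.097 and 0.137 m)) and x of pepper_mill in the frame of serving_caddy between -0.024 and 0.016 m and z of pepper_mill in the frame of serving_caddy between 0.004 and 0.013 m and contact force between the fingers and pepper_mill below 0.1 N and ((y of cork_pepper_mill in the frame of oak_rack between -0.137 and -0.097 m and y of pepper_mill in the frame of serving_caddy between -0.137 and -0.097 m) or (y of cork_pepper_mill in the frame of oak_rack between -0.059 and -0.019 m and y of pepper_mill in the frame of serving_caddy between -0.059 and -0.019 m) or (y of cork_pepper_mill in the frame of oak_rack between 0.019 and 0.059 m and y of pepper_mill in the frame of serving_caddy between 0.019 and 0.059 m) or (y of cork_pepper_mill in the frame of oak_rack between 0.097 and 0.137 m and y of pepper_mill in the frame of serving_caddy between 0.097 and 0.137 m)) and x of spice_jar in the frame of serving_caddy between -0.024 and 0.016 m and z of spice_jar in the frame of serving_caddy between 0.004 and 0.013 m and contact force between the fingers and spice_jar below 0.1 N and ((y of cork_spice_jar in the frame of oak_rack between -0.137 and -0.097 m and y of spice_jar in the frame of serving_caddy between -0.137 and -0.097 m) or (y of cork_spice_jar in the frame of oak_rack between -0.059 and -0.019 m and y of spice_jar in the frame of serving_caddy between -0.059 and -0.019 m) or (y of cork_spice_jar in the frame of oak_rack between 0.019 and 0.059 m and y of spice_jar in the frame of serving_caddy between 0.019 and 0.059 m) or (y of cork_spice_jar in the frame of oak_rack between 0.097 and 0.137 m and y of spice_jar in the frame of serving_caddy between 0.097 and 0.137 m)) and x of dropper_bottle in the frame of serving_caddy between -0.024 and 0.016 m and z of dropper_bottle in the frame of serving_caddy between 0.004 and 0.013 m and contact force between the fingers and dropper_bottle below 0.1 N and ((y of cork_dropper_bottle in the frame of oak_rack between -0.137 and -0.097 m and y of dropper_bottle in the frame of serving_caddy between -0.137 and -0.097 m) or (y of cork_dropper_bottle in the frame of oak_rack between -0.059 and -0.019 m and y of dropper_bottle in the frame of serving_caddy between -0.059 and -0.019 m) or (y of cork_dropper_bottle in the frame of oak_rack between 0.019 and 0.059 m and y of dropper_bottle in the frame of serving_caddy between 0.019 and 0.059 m) or (y of cork_dropper_bottle in the frame of oak_rack between 0.097 and 0.137 m and y of dropper_bottle in the frame of serving_caddy between 0.097 and 0.137 m))); the robot touches nothing.
It fails at once if one of the four is dropped or knocked over (moves faster than 0.7 m/s out of the fingers) ((linear speed of salt_shaker above 0.7 m/s and contact force between the fingers and salt_shaker below 0.05 N) or (linear speed of pepper_mill above 0.7 m/s and contact force between the fingers and pepper_mill below 0.05 N) or (linear speed of spice_jar above 0.7 m/s and contact force between the fingers and spice_jar below 0.05 N) or (linear speed of dropper_bottle above 0.7 m/s and contact force between the fingers and dropper_bottle below 0.05 N)).
It fails at once if one of the four is tipped more than 35 degrees (angle between any of salt_shaker, pepper_mill, spice_jar, dropper_bottle's own z axis and vertical above 0.61 rad).
It also fails if it takes over 120 s, if anything falls off the work surface, if the arm or the gripper's body presses on something with over 40 N, if the wrist force passes 120 N, or if a joint passes its speed limit or range.

## Working session

There is one attempt and no reset: what is moved stays moved. The work goes in short steps, each a Python script; the robot and the scene stay as the last script left them, time stands still between calls to the robot, and variables do not carry over. Pictures are saved under pics/ and viewed, at most 14 in all, crops included, and the job is handed in when it is done.

```bash
mkdir -p pics; python3 - <<'E'
from bench import arm
import cv2,numpy as np
for n in("scene","side","wrist"):
    p=arm.camera_params(n); print(n,{k:np.round(v,4).tolist() for k,v in p.items()})
    cv2.imwrite(f"pics/{n}0.png",arm.camera(n))
print(arm.current_ee_pos(),arm.current_eef_rot(),arm.tip_reach,arm.current_time())
E
```

```text
scene {'mtx': [[522.4538, 0.0, 284.9265], [0.0, 522.4538, 207.4866], [0.0, 0.0, 1.0]], 'rvec': [1.1144, -2.2902, 1.1119], 'tvec': [0.3237, 0.3046, 1.1439]}
side {'mtx': [[509.441, 0.0, 271.9458], [0.0, 509.441, 206.5582], [0.0, 0.0, 1.0]], 'rvec': [0.0199, 2.7214, -1.5393], 'tvec': [0.5221, 0.0416, 1.2562]}
wrist {'mtx': [[341.3446, 0.0, 282.5011], [0.0, 341.3446, 208.5206], [0.0, 0.0, 1.0]], 'hand_eye': [[0.0003, -0.9593, -0.2824, 0.072], [1.0, 0.0001, 0.001, 0.0001], [-0.001, -0.2824, 0.9593, -0.1174], [0.0, 0.0, 0.0, 1.0]]}
[ 6.24537787e-01 -2.72265857e-07  2.55660044e-01] [-2.22067091e+00 -2.22088214e+00  1.67894248e-03] 0.025 0.15
```

View pics/scene0.png

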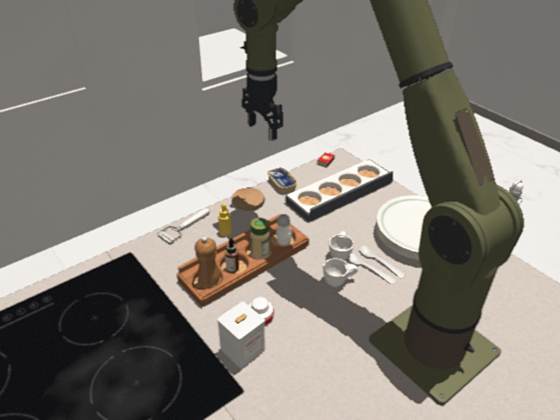

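View pics/side0.png

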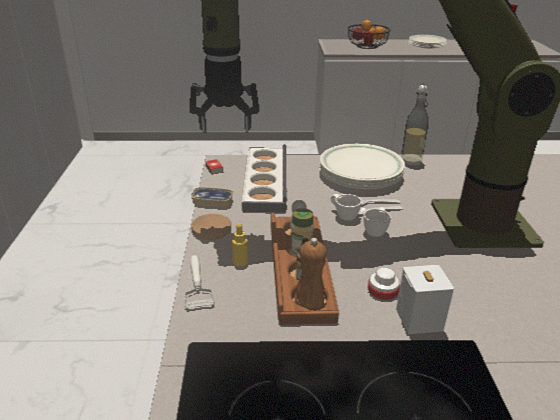

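```bash
cat > h.py <<'E'
from bench import arm
import cv2,numpy as np
from scipy.spatial.transform import Rotation as R
def cam(n):
    p=arm.camera_params(n);K=np.array(p["mtx"])
    if n=="wrist":
        T=np.eye(4);T[:3,:3]=R.from_rotvec(arm.current_eef_rot()).as_matrix();T[:3,3]=arm.current_ee_pos()
        T=np.linalg.inv(T@np.array(p["hand_eye"]));return K,T[:3,:3],T[:3,3]
    return K,cv2.Rodrigues(np.array(p["rvec"]))[0],np.array(p["tvec"]).ravel()
def ray(c,uv):
    K,r,t=c;return -r.T@t,r.T@np.linalg.inv(K)@[*uv,1]
def onz(c,uv,z):
    o,d=ray(c,uv);return o+d*(z-o[2])/d[2]
def tri(obs):  # [(cam,uv)..] -> point, residual
    A=np.zeros((3,3));b=np.zeros(3);L=[]
    for c,uv in obs:
        o,d=ray(c,uv);d=d/np.linalg.norm(d);P=np.eye(3)-np.outer(d,d);A+=P;b+=P@o;L.append((o,P))
    x=np.linalg.solve(A,b);return x,max(np.linalg.norm(P@(x-o)) for o,P in L)
def proj(c,X):
    K,r,t=c;q=K@(r@np.array(X)+t);return q[:2]/q[2]
def rot(yaw):  # tool down; yaw 0: closing along world x, as at the start
    return (R.from_euler("z",yaw)*R.from_rotvec([-np.pi/2**.5,-np.pi/2**.5,0])).as_rotvec()
E
python3 - <<'E'
from h import *
s=cam("scene");d=cam("side")
for n,uv in dict(mill=(206,285),drop=(232,270),jar=(260,255),salt=(284,244),w1=(309,200),w4=(369,174)).items(): print(n,onz(s,uv,.01).round(3))
for n,uv in dict(w_near=(262,194),w_far=(265,155),oak_nr=(337,318),oak_nl=(280,320)).items(): print(n,onz(d,uv,.02).round(3))
for xy in((.55,.25),(.55,-.2),(.62,.25),(.62,-.2)):print(xy,arm.ik([*xy,.36],rot(0)) is not None)
E
```

```text
mill [0.449 0.3   0.01 ]
drop [0.453 0.222 0.01 ]
jar [0.453 0.135 0.01 ]
salt [0.448 0.06  0.01 ]
w1 [ 0.552 -0.116  0.01 ]
w4 [ 0.539 -0.353  0.01 ]
w_near [ 0.546 -0.115  0.02 ]
w_far [ 0.537 -0.353  0.02 ]
oak_nr [0.409 0.349 0.02 ]
oak_nl [0.514 0.353 0.02 ]
(0.55, 0.25) True
(0.55, -0.2) True
(0.62, 0.25) True
(0.62, -0.2) True
```

View pics/wrist0.png

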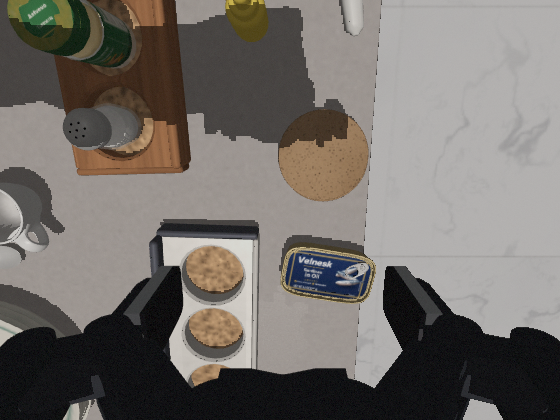

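```bash
python3 - <<'E'
from h import *
import pickle
C={}
for n,p in dict(oa=(.50,.22,.38),ob=(.45,.13,.36),ca=(.52,-.19,.36),cb=(.60,-.25,.38)).items():
    arm.reach(p,rot(0)); C[n]=cam("wrist"); cv2.imwrite(f"pics/{n}.png",arm.camera("wrist"))
pickle.dump(C,open("c.pkl","wb"));print(arm.current_time())
a=[cv2.imread(f"pics/{n}.png")[:340] for n in("oa","ob","ca","cb")]
cv2.imwrite("pics/oak2.png",cv2.resize(np.hstack(a[:2]),(800,243))) 
E
```

```text
3.675
```

View pics/oa.png

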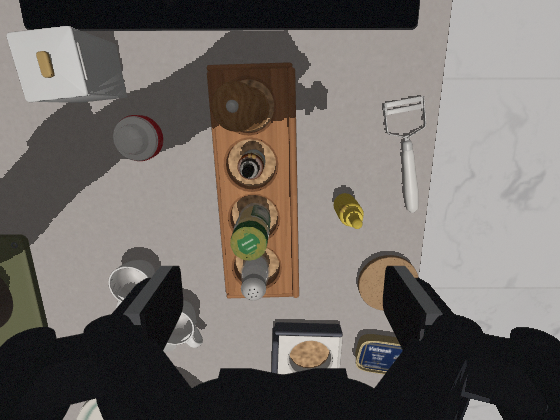

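View pics/ob.png

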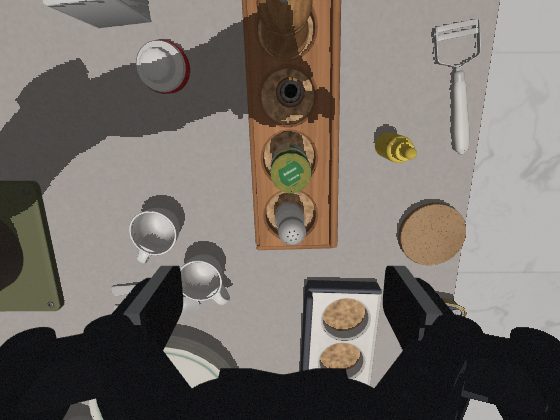

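View pics/ca.png

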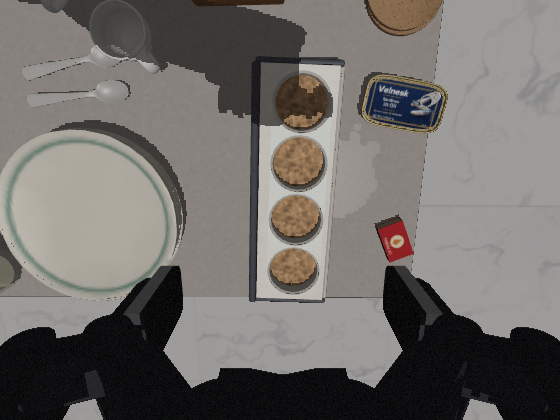

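View pics/cb.png

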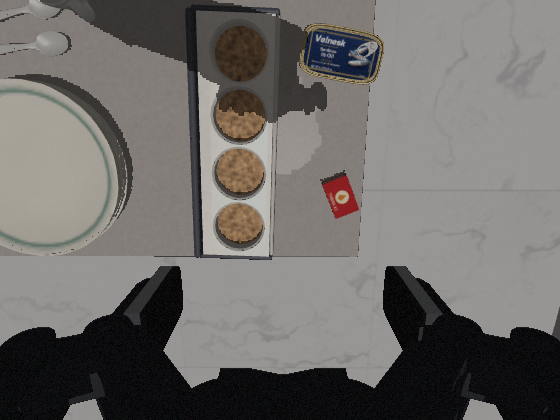

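```bash
python3 - <<'E'
import cv2,numpy as np
def g(n,x,y,w=160,h=250):
    im=cv2.convertScaleAbs(cv2.imread(f"pics/{n}.png"),alpha=1.5,beta=10)[y:y+h,x:x+w];im=cv2.resize(im,(384,600),interpolation=2)
    for i in range(0,h,25):
        cv2.line(im,(0,int(i*2.4)),(6,int(i*2.4)),(0,255,255),1);cv2.putText(im,str(y+i),(8,int(i*2.4)+4),0,.35,(0,255,255))
    for i in range(0,w,20):
        cv2.line(im,(int(i*2.4),0),(int(i*2.4),6),(0,255,255),1);cv2.putText(im,str(x+i),(int(i*2.4)-8,16),0,.35,(0,255,255))
    return im
cv2.imwrite("pics/oz.png",np.hstack([g("oa",175,55),g("ob",210,0)]))
cv2.imwrite("pics/cz.png",np.hstack([g("ca",220,52),g("cb",155,4,160,260)]))
E
```

```text
(no output)
```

View pics/oz.png

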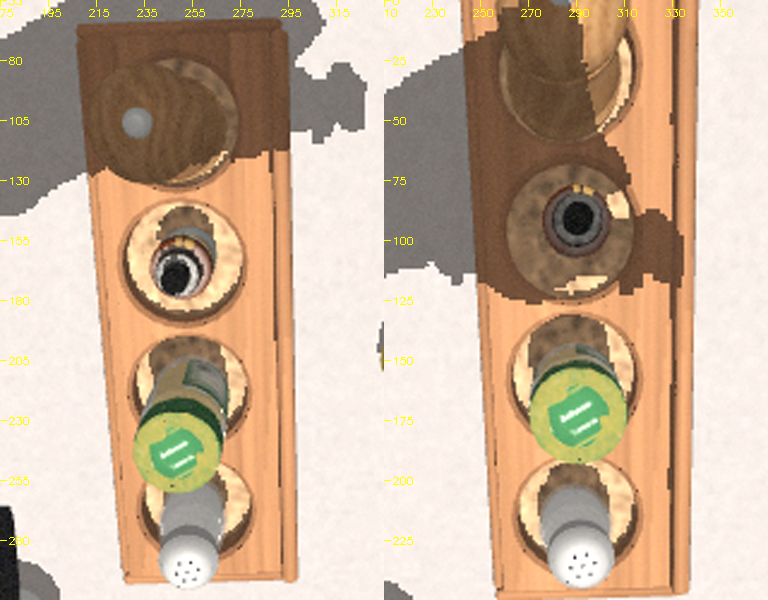

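View pics/cz.png

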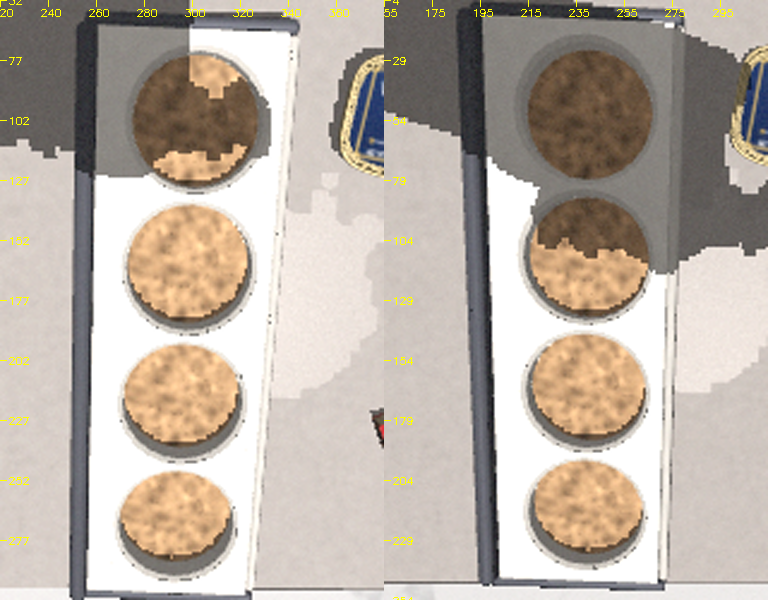

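```bash
python3 - <<'E'
from h import *
import pickle
from scipy.optimize import least_squares
C=pickle.load(open("c.pkl","rb"));s=cam("scene");d=cam("side")
oa=lambda p:(175+p[0]/2.4,55+p[1]/2.4); ob=lambda p:(210+(p[0]-384)/2.4,p[1]/2.4)
ca={0:(303.3,101.2),1:(299.2,163.7),2:(296.3,219.1),3:(293.8,270.3)}
cb={0:(238.8,51.7),1:(239.6,115.8),2:(239.2,172.5),3:(238.8,225.8)}
print("caddy rims"); 
P=[]
for i in range(4):
    x,r=tri([(C["ca"],ca[i]),(C["cb"],cb[i])]);print(i,x.round(4),round(r,4))
def fit(obs,sign,g):  # obs (cam,uv,worldleft index k,z)
    ys=np.array([.117,.039,-.039,-.117])
    def w(q,k):
        c,s_=np.cos(q[2]),np.sin(q[2]);lx,ly=-.004*sign,ys[k]
        return q[0]+c*lx-s_*ly,q[1]+s_*lx+c*ly
    f=lambda q:np.concatenate([proj(c,[*w(q,k),.028])-uv for c,uv,k in obs])
    r=least_squares(f,g);print("pose",r.x.round(4),"res px",r.fun.round(1));return [np.array(w(r.x,k)) for k in range(4)],r.x
cw,cq=fit([(C["ca"],ca[i],i) for i in ca]+[(C["cb"],cb[i],i) for i in cb],-1,[.545,-.235,0])
ow,oq=fit([(C["oa"],oa((183,262)),1),(C["ob"],ob((570,231)),1),(C["ob"],ob((577,515)),3)],1,[.45,.18,0])
print("cad",np.round(cw,4).tolist(),"\noak",np.round(ow,4).tolist())
for n,a,b in(("drop",(176,277),(577,217)),("jar",(178,452),(578,414)),("salt",(187,571),(579,566))):
    x,r=tri([(C["oa"],oa(a)),(C["ob"],ob(b))]);print(n,x.round(4),round(r,4))
print("dropz",onz(C["oa"],oa((176,277)),.11).round(4),onz(C["ob"],ob((577,217)),.11).round(4))
print("jarz",onz(C["oa"],oa((178,452)),.114).round(4),onz(C["ob"],ob((578,414)),.114).round(4))
print("saltz",onz(C["oa"],oa((187,571)),.098).round(4),onz(C["ob"],ob((579,566)),.098).round(4))
print("mill",onz(C["oa"],oa((137,122)),.158).round(4),tri([(C["oa"],oa((137,122))),(s,(206,241)),(d,(314,242))]))
pickle.dump((cw,cq,ow,oq),open("f.pkl","wb"))
E
```

```text
caddy rims
0 [ 0.5465 -0.1077  0.0306] 0.001
1 [ 0.5436 -0.1862  0.0243] 0.0
2 [ 0.5409 -0.2623  0.0285] 0.0002
3 [ 0.5381 -0.3396  0.0303] 0.0001
pose [ 0.5383 -0.224  -0.0362] res px [-0.6  0.3  0.2 -0.3  0.1  0.4 -0.2  0.3  0.7 -0.7 -0.3 -0.8 -0.1  0.7
  0.2  0.4]
pose [0.4626 0.1759 0.0243] res px [-0.3  0.4  0.3 -0.5  0.   0.2]
cad [[0.5465, -0.1072], [0.5437, -0.1852], [0.5408, -0.2631], [0.538, -0.3411]] 
oak [[0.4558, 0.2928], [0.4577, 0.2148], [0.4596, 0.1368], [0.4615, 0.0588]]
drop [0.4599 0.218  0.0909] 0.0004
jar [0.4602 0.1331 0.113 ] 0.0006
salt [0.4611 0.0513 0.0891] 0.0
dropz [0.4621 0.2212 0.11  ] [0.4591 0.2173 0.11  ]
jarz [0.4608 0.1332 0.114 ] [0.4597 0.1336 0.114 ]
saltz [0.4619 0.0566 0.098 ] [0.4609 0.0547 0.098 ]
mill [0.4535 0.2918 0.158 ] (array([0.45113548, 0.28908263, 0.14752879]), np.float64(0.0028632833064062666))
```

Candidates in oa.png:
- **Dropper bottle:** amber/black one at (251,167) in the rack, against the yellow look-alike at (350,213).
- **Salt shaker:** (253,290), against the red-ringed white pot at (137,137) and the mugs at (130,285).
- **Spice jar:** green cap at (249,243), nothing similar in view.
- **Pepper mill:** knob at (232,106), nothing similar in view.

The crop confirms the black-topped dropper stands in the rack. From the robot's left the row is mill, dropper, jar, salt, so the caddy gets salt, jar, dropper, mill. I'll move the mill first.

```bash
cat > pp.py <<'E'
from h import *
import pickle
cw,cq,ow,oq=pickle.load(open("f.pkl","rb"))
O=dict(mill=((.4530,.2918),.128,.080,3),drop=((.4600,.2185),.056,.054,2),jar=((.4602,.1334),.085,.068,1),salt=((.4612,.0556),.060,.066,0))
def go(n):
    (x,y),h,op,k=O[n];zt=h+.008+.006;up=zt+.20
    arm.set_gripper(op)
    arm.reach([x,y,up],rot(oq[2]))
    hit=arm.move_l([x,y,zt],.12,until_force=12)
    f0=np.array(arm.current_contact_force())
    arm.set_gripper(0.0);print(n,"hit",hit,"w",round(arm.current_gripper_width(),4),"F",round(arm.current_grasp_force(),1),"t",arm.current_time())
    if arm.current_grasp_force()<5: return print("NO GRASP")
    arm.move_l([x,y,up],.12)
    X,Y=cw[k]
    print("w",round(arm.current_gripper_width(),4))
    arm.reach([.5,0,up],rot(0));arm.reach([X,Y,up],rot(cq[2]))
    arm.move_l([X,Y,zt+.030],.15);print("before rim",np.round(arm.current_contact_force(),1))
    a=arm.move_l([X,Y,zt+.006],.06,until_force=6);print("rim hit",a)
    if a: return print("STOP at",arm.current_ee_pos())
    b=arm.move_l([X,Y,zt-.004],.02,until_force=3);p=arm.current_ee_pos();print("seat",b,"dz mm",round((p[2]-zt)*1e3,1))
def release(n):
    p=arm.current_ee_pos();arm.set_gripper(O[n][2]);arm.dwell(.2);arm.move_l([p[0],p[1],O[n][1]+.22],.12);print("rel t",arm.current_time())
E
python3 - <<'E'
from pp import *
go("mill")
a=cv2.convertScaleAbs(arm.camera("scene"),alpha=1.4)[120:260,250:420];b=cv2.convertScaleAbs(arm.camera("side"),alpha=1.4)[80:220,190:360]
cv2.imwrite("pics/mill1.png",cv2.resize(np.hstack([a,b]),(800,329),interpolation=2))
E
```

```text
mill hit False w 0.0453 F 60.2 t 8.1833
w 0.0454
before rim [ 0.7  0.8 -1.4]
rim hit False
seat True dz mm 1.1
```

View pics/mill1.png

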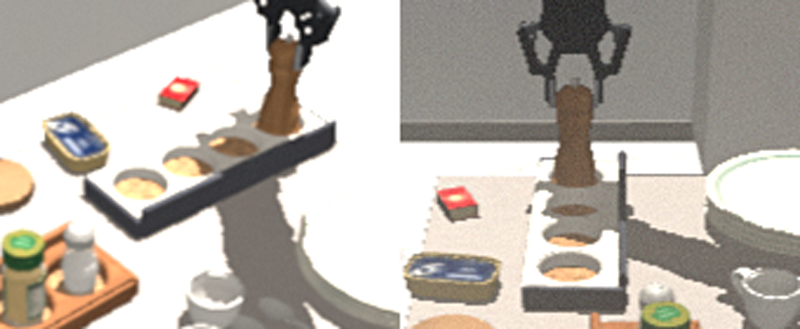

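Both views show the mill upright in the far caddy well (scene crop about (283,130), side crop about (575,180)). It seated at the expected height, so I'll release it and carry on.

```bash
python3 - <<'E'
from pp import *
release("mill")
go("drop")
a=cv2.convertScaleAbs(arm.camera("scene"),alpha=1.4)[120:260,250:420];b=cv2.convertScaleAbs(arm.camera("side"),alpha=1.4)[80:220,190:360]
cv2.imwrite("pics/drop1.png",cv2.resize(np.hstack([a,b]),(800,329),interpolation=2))
E
```

```text
rel t 17.2333
drop hit False w 0.0303 F 58.9 t 21.8167
w 0.0304
before rim [ 0.5  0.2 -0.2]
rim hit False
seat True dz mm 0.7
```

View pics/drop1.png

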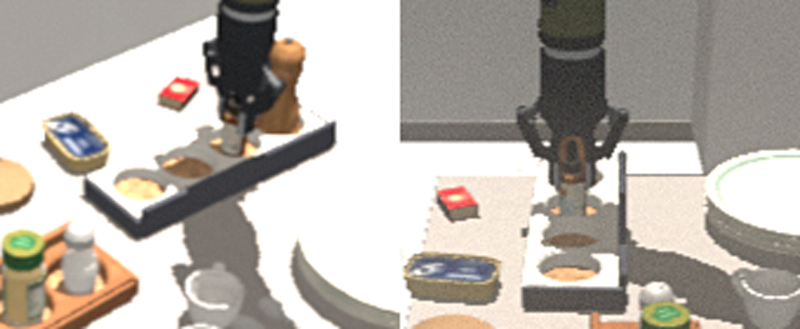

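The mill stands upright in the far well at about (285,90), and the dropper is seated in the next well at about (235,140). Jar and salt come next.

```bash
python3 - <<'E'
from pp import *
release("drop")
for n in("jar","salt"):
    go(n)
    p=arm.current_ee_pos()
    if abs(p[2]-O[n][1]-.014)>.005: print("check",p);break
    release(n)
else: arm.reach([.50,-.10,.40],rot(0))
c=cam("wrist");w=arm.camera("wrist");cv2.imwrite("pics/w9.png",w)
a=cv2.convertScaleAbs(arm.camera("scene"),alpha=1.3)[130:270,230:400];b=cv2.convertScaleAbs(arm.camera("side"),alpha=1.3)[80:220,190:360]
cv2.imwrite("pics/fin.png",np.vstack([cv2.resize(np.hstack([a,b]),(680,280),interpolation=2),cv2.resize(w[60:340],(680,320))[:,:] if 0 else cv2.resize(w[140:300,200:540],(680,320),interpolation=2)]))
E
```

```text
rel t 30.3
jar hit False w 0.0441 F 60.5 t 34.2417
w 0.0441
before rim [-0.3 -0.1 -1.1]
rim hit False
seat True dz mm 0.6
rel t 42.0917
salt hit False w 0.0355 F 57.9 t 45.525
w 0.0355
before rim [ 0.7 -0.7 -0.7]
rim hit False
seat True dz mm 0.7
rel t 52.925
```

View pics/fin.png

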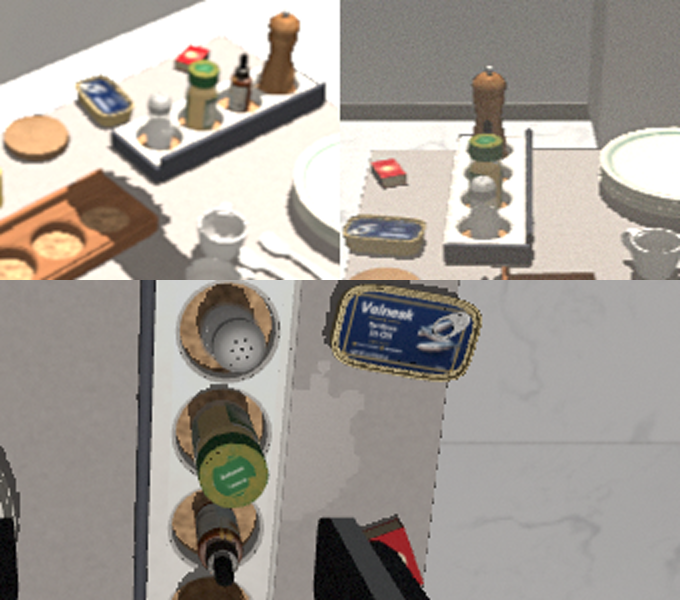

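```bash
python3 - <<'E'
from pp import *
c=cam("wrist")
for n,uv,z,k in(("salt",(319,172.5),.095,0),("jar",(316,237.5),.114,1),("drop",(312,284),.11,2)):
    print(n,((onz(c,uv,z)[:2]-cw[k])*1e3).round(1))
s,d=cam("scene"),cam("side") 
x,r=tri([(s,(230+284/2,130+14/2)),(d,(190+(489-340)/2,80+69/2))]);print("mill",x.round(3),r.round(4),cw[3])
E
```

```text
salt [-1.8  2.2]
jar [-2.2  0.9]
drop [-2.5 11.4]
mill [ 0.537 -0.34   0.152] 0.0021 [ 0.53801999 -0.34107334]
```

```bash
python3 - <<'E'
from pp import *
X,Y=cw[2]
arm.reach([X,Y-.03,.36],rot(0));c=cam("wrist");w=arm.camera("wrist")
print("well centre px",proj(c,[X,Y,.008]),"top px",proj(c,[X,Y,.11]),"rim",proj(c,[X,Y,.028]))
u,v=proj(c,[X,Y,.03]).astype(int)
im=w[max(v-60,0):v+60,u-80:u+80];print(u-80,max(v-60,0));cv2.imwrite("pics/dz.png",cv2.resize(cv2.convertScaleAbs(im,alpha=1.5),None,fx=5,fy=5,interpolation=2))
E
```

```text
well centre px [281.62896892 142.76368361] top px [281.50016312 151.83946164] rim [281.60819315 144.22756382]
201 84
```

View pics/dz.png

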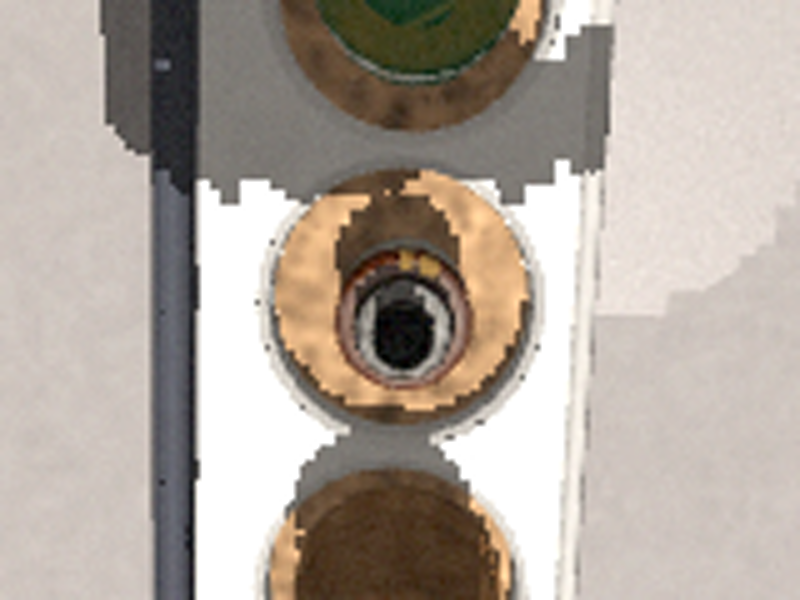

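The dropper top is at crop (402,325), i.e. pixel (281,149). A centred bottle would show at (281.5,152), so it is about 3 mm off centre. All four are standing, so I'll hand in.

```bash
python3 -c "
from bench import arm
print(arm.close_job(),arm.current_time())"
```

```text
the job is handed in; nothing more can be done
the job is handed in; nothing more can be done
```

I handed the job in with all four seasonings released and standing upright in the caddy, from the robot's left salt, jar, dropper, mill; each measured within about 4 mm of its well centre, last clock reading about 53 s of the 120 s, and the verdict was not shown.

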